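# Push the boxed part between the brake drums to collection

### The job

Push the cardboard carton across the counter, off the yellow mat, through the gap between the two brake drums and on until it lies wholly on the green mat. Only push it: do not lift, carry or tip it, and leave the other things on the counter where they are.

Things in the scene. Friction and masses are not known exactly. Their poses are not given: they have to be found in the camera images.
- carton: sealed cardboard carton of a boxed car part, 90 mm (its x) by 120 mm (its y, the long side) by 40 mm high, about 0.35 kg, lies flat and slides on the counter. Origin at the centre of its underside, z up. It starts on the yellow mat with its long side roughly (within 0.45 rad) along the way through the gap, off the middle by up to 50 mm
- drums: pair of dark steel brake drums, 160 mm diameter each, fixed to the counter, 40 mm high with a 100 mm wide raised centre 50 mm high. Origin on the counter midway between them, in the middle of the gap. The drum centres lie 131 mm from the origin along +x and -x, so the clear gap is 102 mm wide; its passage runs along y. One mat lies beyond the drums on the +y side, the other on the -y side
- green_mat: flat green round mat, 220 mm diameter, level with the counter (no step); the collection place. Origin at its centre, about 200 to 230 mm from the middle of the gap
- yellow_mat: flat yellow round mat like the green one, on the other side of the drums; the carton starts on it. Origin at its centre
- bearing: steel wheel bearing ring lying flat, 62 mm across, 20 mm high; bystander, origin under its centre
- tape: red roll of tape lying flat, 72 mm across, 24 mm high; bystander, origin under its centre
- socket: steel socket (tool insert) standing upright, 30 mm diameter, 38 mm high; bystander, origin under its centre
- mug: white mug, 80 mm across, 90 mm high; bystander, origin under its centre
- jar: jar with a yellow cap, 60 mm diameter, 80 mm high; bystander, origin under its centre
- piston: aluminium piston standing upright, 54 mm diameter, 45 mm high; bystander, origin under its centre
- corner0 (a point): lower corner of the carton at its +x +y side
- corner1 (a point): lower corner of the carton at its +x -y side
- corner2 (a point): lower corner of the carton at its -x -y side
- corner3 (a point): lower corner of the carton at its -x +y side
Mind the look-alikes: they are no part of the job. There is more than one size of the carton; the job needs the middle-sized.

How it is judged:
By the outcome, as a careful person would: the job done as asked, in the order asked, and still so for the second after the job is handed in, with the robot touching nothing.
It also fails if it takes over 61 s, if anything falls off the work surface, if the arm or the gripper's body presses on something with over 40 N, if the wrist force passes 120 N, or if a joint passes its speed limit or range.

### The arm

A 6-joint arm with a two-finger parallel gripper is mounted at the origin on the work surface. World frame = base frame: x ahead of the robot, y to its left, z up, the work surface at z = 0. Lengths are in m, angles in rad, forces in N, time in s.
With the tool pointing down it reaches from about 0.35 to 0.975 m from the base axis. Payload 4.9 kg.
Tool frame: the origin (TCP) lies between the finger pads; the fingertips stand 14 mm ahead of it and the grasp point (between the pads) lies 5 mm behind it (manip.finger_overhang is the distance from the TCP to the fingertips, in m); z points along the fingers, y is the line along which they close (so a half turn about z gives the same grasp; the last joint's range is limited). The gripper opens to 85 mm and grips with 20 to 120 N. Pads are 22 mm wide; open, the fingers measure 114 mm over their backs; the gripper's body (76 mm by 85 mm) begins 54 mm behind the grasp point. The pads swing forward as they close: fully open they stand 13 mm farther back than shut.
Start: joints at [1.135, 0.053, 1.613, -0, 1.476, -0.119], TCP at [0.195, 0.594, 0.211] pointing down, gripper open.
Joint ranges: [-3.01, 3.01], [-1.01, 2.22], [0.06, 2.58], [-1.02, 4.17], [0.09, 2.62], [-3.14, 3.14]. Speed limits (rad/s): [2.57, 2.57, 3.14, 3.14, 3.14, 3.14].

### API

Orientations are given as a unit quaternion [w, x, y, z].
In Python, from plant import manip, grab_frame gives the robot as it stands.
- The arm moves only by the tool servo_tool, never from a script. Its argument "deltas" is a list that holds one entry, the list of rows, each a list of 5 numbers: the opening in per cent of the stroke, from 0 (shut) to 100 (fully open), then the shift along the world's x, y, z in m, then the turn about the world's z in degrees. A call has exactly 8 rows; each row shifts and turns the commanded pose from where the row before left it; what a row does not reach is not made up. A row lasts 1/10 s, in which the tool goes at most 50 mm and 8.59 degrees, less where a joint would pass 70% of its speed; a pose out of reach is approached as far as the arm can. A call is refused whole if a number of a shift passes 0.05 or a number of a turn 8.59, either way. A call with a gripper value outside its range is refused whole. The fingers move at their own pace and stop on an object; the grip force is fixed at half the most. Time passes only in rows, so rows that do not move let the fingers close, or fill a call up. It gives the time, the measured TCP pose, the force, the opening and the grip force at its end, in the units of the state.
- manip.state(): the state, without advancing time (a new reading comes with each control period).
- grab_frame(name): name is "side" or "top"; returns a dict with "pixels" (400x640x3 uint8, red, green, blue), "z_map" (400x640 float32, m along the optical axis (not along the pixel's ray), 0 where there is no reading), "fx", "fy", "cx", "cy" (pixels), "rvec" (rotation vector, rad) and "tvec" (3), from world to camera coordinates, as OpenCV has them. Camera axes: x right, y down, z forward; pixel columns grow to the right and rows downward; lengths in m; the calibration is good to about 2 mm. A picture is of the moment at which its call begins.
- manip.job_done(): hands the job in; it is judged then, once.
The state is a dict: "time": time; "joint_pos": joint angles; "joint_vel": joint speeds; "joint_efforts": joint torques, N m; "tool_pos": TCP position; "tool_rot": TCP orientation; "contact_force": force on the tool from outside, world axes, zero at the start; "ft_torque": the same for the moment, N m; "gripper_width": opening from 0.0 (shut) to 1.0 (fully open); "grasp_force": force on a finger pad.
Only numpy, scipy, OpenCV 4.12 (cv2) and the standard library are available. Lean on these libraries where they do the work, as an engineer would, in place of code of your own. Each camera call takes 0.05 s, during which the arm holds its last target. There are 200 camera calls.

## Working session

There is one attempt and no reset: what is moved stays moved. The work goes in short steps, Python scripts to look and compute and a tool call to move; the robot and the scene stay as the last step left them, time stands still between calls to the robot, and variables do not carry over. Pictures are saved under pics/ and viewed, at most 10 in all, crops included, and the job is handed in when it is done.

Besides the shell and the picture viewer there is one more tool, called as a command line: name --argument value ..., lists and objects as JSON in quotes. servo_tool: Moves the arm, as the interface text tells. Its arguments: {"type":"object","properties":{"deltas":{"type":"array"}},"required":["deltas"]}

```bash
mkdir -p pics
cat > h.py <<'E'
import numpy as np,cv2
from plant import manip,grab_frame
def world(f):
    R=cv2.Rodrigues(np.array(f["rvec"],float))[0];t=np.array(f["tvec"],float).ravel()
    z=f["z_map"];v,u=np.mgrid[:z.shape[0],:z.shape[1]]
    P=np.stack([(u-f["cx"])/f["fx"]*z,(v-f["cy"])/f["fy"]*z,z],-1)
    W=(P-t)@R; W[z==0]=np.nan
    return W
E
python3 - <<'E'
from h import *
f=grab_frame("top");cv2.imwrite("pics/t1.png",f["pixels"][:,:,::-1])
g=grab_frame("side");cv2.imwrite("pics/s1.png",g["pixels"][:,:,::-1])
np.savez("top.npz",W=world(f),p=f["pixels"])
print(f["fx"],f["rvec"],f["tvec"],manip.state())
E
```

```text
421.57408573318185 [ 2.15711614 -2.09980328  0.18781599] [-0.02846538  0.48824657  1.02026154] {'time': 0.1, 'joint_pos': array([ 1.13500554e+00,  5.32867398e-02,  1.61417479e+00, -1.49171266e-05,
        1.47599355e+00, -1.19009707e-01]), 'joint_vel': array([-0.0017037 , -0.00014535, -0.00182726, -0.00039085,  0.00111891,
        0.00070599]), 'joint_efforts': array([ 3.04148052e-04, -3.94899952e+01, -3.71365142e+01, -1.63020295e-04,
        3.91631547e-03,  5.49244277e-06]), 'tool_pos': array([0.19444493, 0.5933445 , 0.21007772]), 'tool_rot': array([-2.47878176e-04,  1.57728325e-01,  9.87482105e-01, -8.97647578e-04]), 'contact_force': array([-0.4529634 ,  0.5245695 , -0.70653953]), 'ft_torque': array([ 0.03556573,  0.02639861, -0.01315393]), 'grasp_force': 0.0, 'gripper_width': 0.9986288678801948}
```

View pics/t1.png

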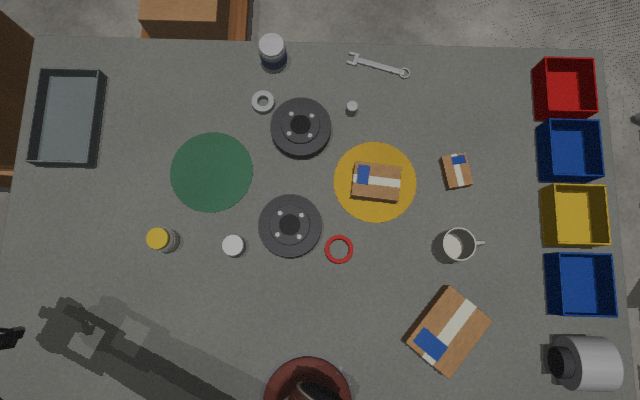

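View pics/s1.png

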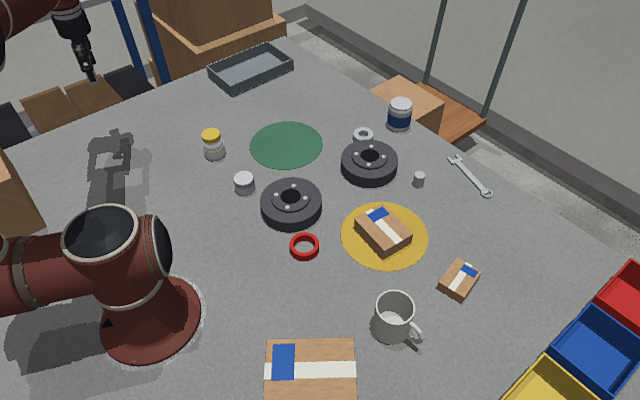

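The top image shows three cartons: the middle-sized one on the yellow mat at (377,182), a small one at (457,171) and a large one at (448,332). The one on the yellow mat fits the description. The drums are at (300,127) and (290,225), the green mat at (211,172), the tape at (339,249), the socket at (352,107) and the mug at (460,244). I'll measure these and confirm the carton in a crop.

```bash
cat >> h.py <<'E'
def carton(W,x0=(0.2,0.8),y0=(-0.35,0.45),near=None,zmin=.033,zmax=.046,p=None):
    m=(W[...,2]>zmin)&(W[...,2]<zmax)
    pp=p.astype(int); m&=~((pp.max(-1)<90)&(pp[...,0]-pp[...,2]<15))
    n,l,s,c=cv2.connectedComponentsWithStats(m.astype(np.uint8),connectivity=4)
    out=[]
    for i in range(1,n):
        if s[i,4]<250: continue
        P=W[l==i][:,:2]; r=cv2.minAreaRect((P*1000).astype(np.float32))
        b=cv2.boxPoints(r)
        e=[b[1]-b[0],b[2]-b[1]];d=max(e,key=np.linalg.norm);a=np.degrees(np.arctan2(d[1],d[0]))%180
        out.append((c[i].round(),np.round(r[0],1),np.round(r[1],1),round(a,1),s[i,4]))
    return out
def circ(W,mask):
    n,l,s,c=cv2.connectedComponentsWithStats(mask.astype(np.uint8))
    i=1+np.argmax(s[1:,4]); P=W[l==i][:,:2]*1000
    (x,y),r=cv2.minEnclosingCircle(P.astype(np.float32)); return np.round([x,y,r],1),s[i,4]
E
python3 - <<'E'
from h import *
d=np.load("top.npz");W=d["W"];p=d["p"].astype(int)
r,g,b=p[...,0],p[...,1],p[...,2];z=W[...,2]
v,u=np.mgrid[:400,:640]
def box(a,c,R=50): return (abs(u-a)<R)&(abs(v-c)<R)
print("green",circ(W,(g>r+25)&(g>b+10)&box(211,172)))
print("yel",circ(W,(r>b+60)&(g>b+50)&(z<.01)&box(375,182)))
for n,a,c,R,lo,hi in [("drumA hub",300,127,45,.046,.06),("drumA",300,127,45,.03,.06),("drumB hub",290,225,45,.046,.06),("drumB",290,225,45,.03,.06),("tape",339,249,20,.015,.04),("socket",352,107,15,.025,.05),("mug",460,244,30,.05,.12),("piston",233,245,20,.035,.06),("jar",160,240,25,.06,.1),("bearing",262,101,16,.013,.04)]:
    try: print(n,circ(W,(z>lo)&(z<hi)&box(a,c,R)))
    except Exception as e: print(n,e)
for o in carton(W,p=d["p"]): print(o)
c=d["p"][110:260,270:490,::-1]
cv2.imwrite("pics/c1.png",cv2.resize(c,None,fx=3,fy=3,interpolation=cv2.INTER_CUBIC))
E
```

```text
green (array([568.3, 272.7, 110.4]), np.int32(5137))
yel (array([ 552.9, -161.6,  110.3]), np.int32(3425))
drumA hub (array([686.5,  40. ,  53.3]), np.int32(1127))
drumA (array([687.7,  38.6,  80.9]), np.int32(2838))
drumB hub (array([424.4,  55. ,  53.5]), np.int32(1262))
drumB (array([425.8,  56.7,  79.9]), np.int32(3143))
tape (array([370.8, -67.9,  35.6]), np.int32(311))
socket (array([746. , -95.2,  15. ]), np.int32(112))
mug (array([ 386.8, -366.2,   57.4]), np.int32(541))
piston (array([372.3, 196. ,  27.5]), np.int32(391))
jar (array([381.8, 369.9,  27. ]), np.int32(427))
bearing (array([761.3, 144.9,  32.3]), np.int32(334))
(array([376., 181.]), array([ 545.1, -159.7]), array([120.1,  91.1]), np.float32(84.4), np.int32(1618))
```

View pics/c1.png

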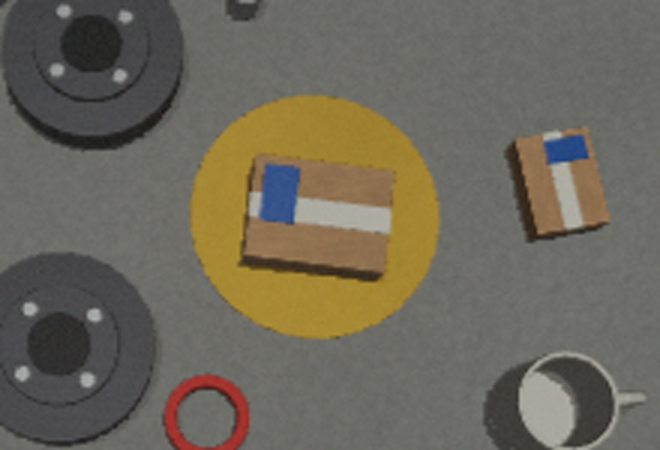

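The crop confirms it: the 120 x 91 mm carton lies on the yellow mat, between the drums and the small carton. The passage middle is (0.556, 0.048), heading 86.4°. The carton is at (0.545, -0.160), heading 84.4°, and only about 2 mm off the middle. I'll push its rear end with the half-open fingers, which gives two contact points.

servo_tool --deltas '[[[50,0.035,-0.035,0,-8.5],[50,0.035,-0.035,0,-8.5],[50,0.035,-0.035,0,-8.5],[50,0.035,-0.035,0,-8.5],[50,0.035,-0.035,0,-8.5],[50,0.035,-0.035,0,-8.5],[50,0.035,-0.035,0,-8.5],[50,0.035,-0.035,0,-8.5]]]'

```text
time: 0.9
tool_pos: [0.4756, 0.3121, 0.2108]
tool_rot: [-0.0, 0.685, 0.728, -0.0]
contact_force: [0.4, 0.2, -0.6]
gripper_width: 0.499
grasp_force: 0.0
```

servo_tool --deltas '[[[50,0.007,-0.048,0,-1.2],[50,0.007,-0.048,0,-1.2],[50,0.007,-0.048,0,-1.2],[50,0.007,-0.048,0,-1.2],[50,0.007,-0.048,0,-1.2],[50,0.007,-0.048,0,-1.2],[50,0.007,-0.048,0,-1.2],[50,0.007,-0.048,0,-1.2]]]'

```text
time: 1.7
tool_pos: [0.5303, -0.072, 0.2108]
tool_rot: [-0.0, 0.742, 0.67, -0.0]
contact_force: [0.3, 0.3, -0.5]
gripper_width: 0.501
grasp_force: 0.0
```

servo_tool --deltas '[[[50,0.001,-0.048,0,0],[50,0.001,-0.048,0,0],[50,0.001,-0.048,0,0],[50,0.001,-0.048,0,0],[50,0,0,-0.048,0],[50,0,0,-0.048,0],[50,0,0,-0.048,0],[50,0,0,-0.042,0]]]'

```text
time: 2.5
tool_pos: [0.5334, -0.2616, 0.0221]
tool_rot: [-0.001, 0.742, 0.671, -0.0]
contact_force: [0.9, -0.5, -0.1]
gripper_width: 0.5
grasp_force: 0.0
```

Run:
```python
from h import *
f=grab_frame("top");cv2.imwrite("pics/t2.png",cv2.resize(f["pixels"][90:290,250:500,::-1],None,fx=3,fy=3))
for o in carton(world(f),p=f["pixels"]): print(o)
```

```text
(array([374., 180.]), array([ 545.8, -159.6]), array([119.4,  91.6]), np.float32(84.2), np.int32(1471))
```

View pics/t2.png

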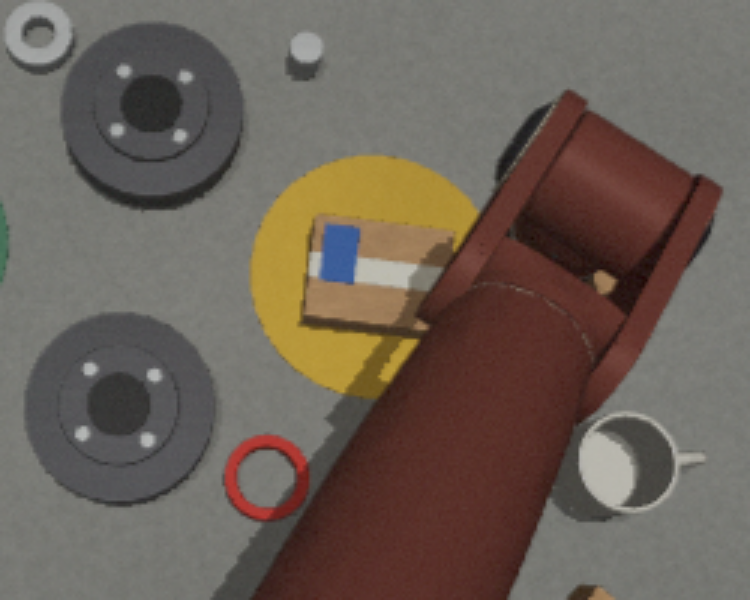

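The arm hides the carton's rear, but the carton hasn't moved (front edge at about x=305 in the crop). I'll start pushing.

servo_tool --deltas '[[[50,0.003,0.01,0,0],[50,0.0006,0.01,0.002,0],[50,0.0006,0.01,0,0],[50,0.0006,0.01,0,0],[50,0.0006,0.01,0,0.3],[50,0.0006,0.01,0,0.3],[50,0.0006,0.01,0,0.3],[50,0.0006,0.01,0,0.3]]]'

```text
time: 3.35
tool_pos: [0.5419, -0.1812, 0.0272]
tool_rot: [-0.0, 0.734, 0.679, 0.0]
contact_force: [0.1, -0.3, -0.2]
gripper_width: 0.497
grasp_force: 0.0
```

```bash
cat >> h.py <<'E'
def look():
    f=grab_frame("top");W=world(f);p=f["pixels"];s=manip.state()
    q=s["tool_rot"];print("tcp",(s["tool_pos"]*1000).round(1),"yaw",round(2*np.degrees(np.arctan2(q[2],q[1]))-90,1),"F",s["contact_force"].round(1))
    for o in carton(W,p=p):
        c=o[1]-np.array([556.2,47.6]);print(o,"lat",round(c@[.998,-.063],1),"along",round(c@[.063,.998],1))
    return f,W
E
python3 -c "
from h import *
look()"
```

```text
tcp [ 541.8 -179.8   27. ] yaw -4.5 F [-0.1  0.9 -0.8]
```

Run:
```python
from h import *
f,W=look();cv2.imwrite("pics/t3.png",cv2.resize(f["pixels"][90:290,250:500,::-1],None,fx=3,fy=3))
g=grab_frame("side");cv2.imwrite("pics/s3.png",cv2.resize(g["pixels"][120:320,230:500,::-1],None,fx=2.5,fy=2.5))
np.savez("side.npz",W=world(g),p=g["pixels"])
for o in carton(world(g),p=g["pixels"]): print(o)
```

```text
tcp [ 541.8 -180.7   27. ] yaw -4.5 F [ 0.2 -0.6  0.1]
(array([362., 172.]), array([628.8,  13.1]), array([ 34.6, 103.9]), np.float32(120.8), np.int32(254))
(array([290., 201.]), array([426.9,  54.5]), array([160.1, 157.2]), np.float32(54.7), np.int32(1266))
(array([384., 232.]), array([ 545.7, -161.4]), array([121.2,  90.8]), np.float32(84.2), np.int32(922))
(array([157., 328.]), array([  4.2, -46.1]), array([139.9,  58.3]), np.float32(3.4), np.int32(271))
(array([614., 332.]), array([ 712.3, -661.8]), array([  7.9, 113.9]), np.float32(91.0), np.int32(268))
```

View pics/s3.png

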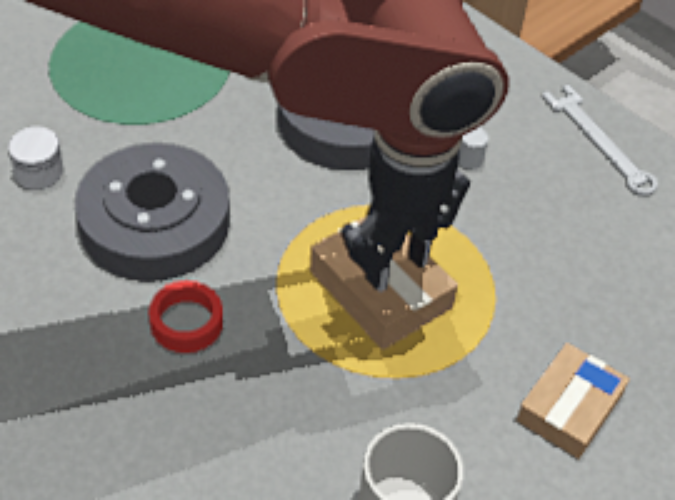

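View pics/t3.png

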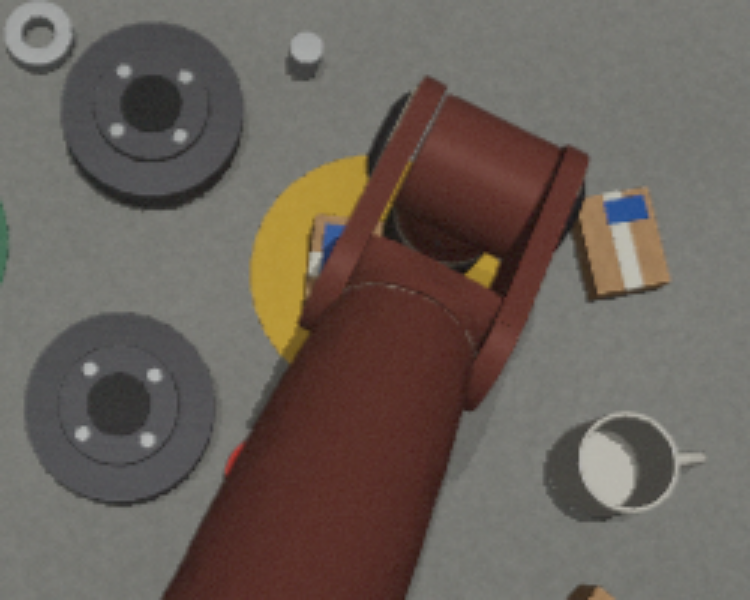

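The side crop shows the fingers standing over the carton's top, with tips at about (385,285) and (415,260). They aren't behind its rear end, and the carton hasn't moved. I'll check the finger position in the depth image against the reported TCP.

Run:
```python
from h import *
d=np.load("side.npz");W=d["W"];p=d["p"].astype(int)
v,u=np.mgrid[:400,:640]
m=(p.max(-1)<60)&(u>355)&(u<420)&(v>175)&(v<245)&(W[...,2]>.03)
P=W[m];print(len(P))
for lo in np.arange(.03,.22,.01):
    q=P[(P[:,2]>=lo)&(P[:,2]<lo+.01)]
    if len(q)>2: print(round(lo,2),len(q),(q.min(0)[:2]*1000).round(),(q.max(0)[:2]*1000).round())
print(manip.state())
```

```text
1339
0.03 37 [612. -35.] [653.   8.]
0.05 18 [ 509. -194.] [ 565. -177.]
0.06 33 [ 509. -195.] [ 568. -172.]
0.07 27 [ 507. -194.] [ 567. -175.]
0.08 27 [ 507. -194.] [ 571. -173.]
0.09 55 [ 490. -198.] [ 593. -170.]
0.1 79 [ 487. -199.] [ 597. -169.]
0.11 85 [ 485. -202.] [ 600. -167.]
0.12 94 [ 482. -200.] [ 605. -168.]
0.13 69 [ 478. -200.] [ 606. -171.]
0.14 106 [ 476. -203.] [ 606. -169.]
0.15 58 [ 476. -201.] [ 596. -173.]
0.16 36 [ 501. -192.] [ 519. -172.]
0.17 32 [ 504. -219.] [ 545. -171.]
0.18 102 [ 504. -220.] [ 564. -167.]
0.19 104 [ 505. -219.] [ 559. -163.]
0.2 111 [ 504. -219.] [ 558. -162.]
0.21 148 [ 505. -220.] [ 560. -155.]
{'time': 3.5, 'joint_pos': array([-4.53283889e-01,  1.13035432e-01,  1.87573463e+00, -1.55128565e-04,
        1.15310580e+00, -3.74887261e-01]), 'joint_vel': array([-0.01373492,  0.0075915 , -0.01046453, -0.00362185, -0.00114704,
       -0.00242481]), 'joint_efforts': array([ 4.61544134e-01, -3.72254920e+01, -3.19694316e+01,  4.37809469e-02,
        2.48139416e-02,  1.60094787e-02]), 'tool_pos': array([ 0.54182133, -0.18143987,  0.02705317]), 'tool_rot': array([-1.06235573e-04,  7.34252534e-01,  6.78876419e-01, -1.17441285e-04]), 'contact_force': array([-0.13496244, -0.28538584, -0.36224957]), 'ft_torque': array([ 0.02152263,  0.00226936, -0.05765819]), 'grasp_force': 0.0, 'gripper_width': 0.5011618569473323}
```

Run:
```python
from h import *
g=grab_frame("side");W=world(g);p=g["pixels"]
R,t=np.array(g["rvec"],float),np.array(g["tvec"],float);K=np.array([[g["fx"],0,g["cx"]],[0,g["fy"],g["cy"]],[0,0,1]],float)
s=manip.state()["tool_pos"]
im=cv2.resize(p[180:280,330:440,::-1],None,fx=7,fy=6,interpolation=cv2.INTER_NEAREST).copy()
for dz,c in [(-.014,(0,0,255)),(0,(0,255,0)),(.03,(255,0,255))]:
    for dx in (-.03,.03):
        q=cv2.projectPoints((s+[dx,0,dz]).reshape(1,3),R,t,K,None)[0].ravel();print(dz,dx,q)
        cv2.circle(im,(int((q[0]-330)*7),int((q[1]-180)*6)),5,c,-1)
cv2.imwrite("pics/s4.png",im[:, :770])
m=(abs(W[...,0]-.54)<.05)&(abs(W[...,1]+.18)<.03)
h,e=np.histogram(W[...,2][m],np.arange(0.02,.1,.005));print(h)
for lo in np.arange(.036,.06,.003):
    q=W[m&(W[...,2]>=lo)&(W[...,2]<lo+.003)]
    if len(q): print(lo.round(3),len(q),(q.min(0)*1000).round(),(q.max(0)*1000).round())
```

```text
-0.014 -0.03 [377.45037819 244.44944672]
-0.014 0.03 [394.84424962 231.95646361]
0 -0.03 [377.90813927 240.97924676]
0 0.03 [395.45020399 228.4500066 ]
0.03 -0.03 [378.91836078 233.32094909]
0.03 0.03 [396.78658567 220.71680891]
[ 27  18  24 237 288   2  11  25  23  23  26  16  22  21  17]
0.036 120 [ 497. -210.   36.] [ 587. -151.   39.]
0.039 322 [ 497. -210.   39.] [ 588. -150.   42.]
0.042 73 [ 498. -209.   42.] [ 586. -152.   45.]
0.045 1 [ 511. -184.   46.] [ 511. -184.   46.]
0.048 1 [ 566. -190.   49.] [ 566. -190.   49.]
0.051 10 [ 515. -194.   51.] [ 572. -177.   53.]
0.054 13 [ 511. -192.   55.] [ 570. -176.   57.]
0.057 13 [ 509. -195.   57.] [ 575. -173.   60.]
```

View pics/s4.png

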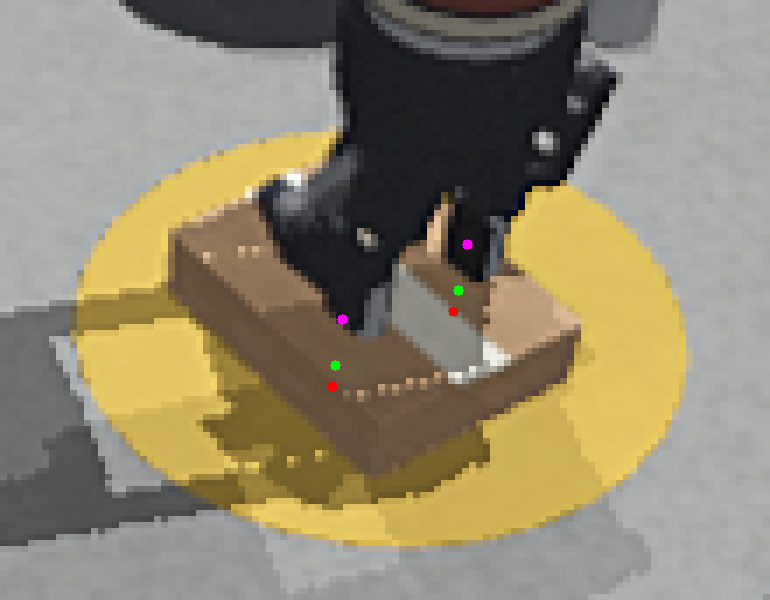

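The crop shows the fingertips really are above the carton, at z ≈ 0.05, about 30 mm higher than the reported TCP implies. From here on I'll set height by the camera. I'll back off behind the carton and lower further while watching the force.

servo_tool --deltas '[[[50,-0.001,-0.015,0.01,-1.2],[50,-0.001,-0.025,0,0],[50,-0.001,-0.025,0,0],[50,-0.001,-0.02,0,0],[50,-0.001,0,-0.015,0],[50,0,0,-0.01,0],[50,0,0,-0.005,0],[50,0,0,0,0]]]'

```text
time: 4.35
tool_pos: [0.5356, -0.2656, 0.0051]
tool_rot: [-0.002, 0.741, 0.671, -0.0]
contact_force: [0.4, -0.3, -0.0]
gripper_width: 0.498
grasp_force: 0.0
```

```bash
cat >> h.py <<'E'
def fingers(W,s):
    m=(abs(W[...,0]-s[0])<.07)&(abs(W[...,1]-s[1])<.02)&(W[...,2]>.008)&(W[...,2]<.08)
    for lo in np.arange(.008,.08,.006):
        q=W[m&(W[...,2]>=lo)&(W[...,2]<lo+.006)]
        if len(q)>2: print(lo.round(3),len(q),(q.min(0)[:2]*1000).round(),(q.max(0)[:2]*1000).round())
E
python3 - <<'E'
from h import *
look();g=grab_frame("side");W=world(g)
fingers(W,manip.state()["tool_pos"])
for o in carton(W,p=g["pixels"]):
    if 80<min(o[2])<100: print(o)
E
```

```text
tcp [ 536.3 -265.9    6. ] yaw -5.7 F [-0.3  0.5  0.4]
(array([374., 180.]), array([ 545.4, -159.7]), array([120.,  91.]), np.float32(84.3), np.int32(1495)) lat 2.3 along -207.6
0.026 9 [ 509. -279.] [ 564. -261.]
0.032 21 [ 505. -279.] [ 562. -257.]
0.038 32 [ 503. -280.] [ 571. -257.]
0.044 26 [ 502. -280.] [ 563. -259.]
0.05 20 [ 502. -280.] [ 574. -258.]
0.056 27 [ 502. -280.] [ 564. -261.]
0.062 22 [ 502. -281.] [ 564. -261.]
0.068 19 [ 489. -283.] [ 570. -265.]
0.074 50 [ 485. -285.] [ 584. -251.]
(array([381., 226.]), array([ 546.3, -161.4]), array([124.6,  91.5]), np.float32(84.0), np.int32(1329))
```

servo_tool --deltas '[[[50,0,0,-0.006,0],[50,0,0,-0.004,0],[50,0,0,-0.003,0],[50,0,0.01,0,0],[50,0.001,0.01,0,0],[50,0.0005,0.01,0,0],[50,0.0005,0.01,0,0],[50,0.0005,0.01,0,0]]]'

```text
time: 5.25
tool_pos: [0.5396, -0.2164, -0.0055]
tool_rot: [0.0, 0.742, 0.671, -0.0]
contact_force: [-0.4, -2.1, -0.1]
gripper_width: 0.5
grasp_force: 0.9
```

```bash
cat >> h.py <<'E'
def look2():
    look();g=grab_frame("side");W=world(g)
    for o in carton(W,p=g["pixels"]):
        if 60<min(o[2])<105 and o[1][0]>450:
            c=o[1]-np.array([556.2,47.6]);print("side",o,"lat",round(c@[.998,-.063],1),"along",round(c@[.063,.998],1))
    return g,W
E
python3 - <<'E'
from h import *
g,W=look2()
fingers(W,manip.state()["tool_pos"]-[0,.01,0])
E
```

```text
tcp [ 539.4 -214.8   -5.8] yaw -5.7 F [ 1.5  0.5 -0.6]
(array([361., 178.]), array([ 548., -129.]), array([88.2, 91.7]), np.float32(173.5), np.int32(943)) lat 2.9 along -176.8
side (array([371., 219.]), array([ 545.7, -144.2]), array([122.8,  90.3]), np.float32(83.4), np.int32(882)) lat 1.6 along -192.1
0.008 4 [ 551. -207.] [ 566. -206.]
0.014 15 [ 513. -225.] [ 566. -206.]
0.02 27 [ 508. -230.] [ 577. -206.]
0.026 24 [ 505. -229.] [ 567. -206.]
0.032 27 [ 505. -230.] [ 577. -207.]
0.038 27 [ 504. -230.] [ 575. -206.]
0.044 23 [ 506. -228.] [ 568. -208.]
0.05 25 [ 506. -230.] [ 568. -210.]
0.056 21 [ 492. -232.] [ 584. -213.]
0.062 46 [ 487. -233.] [ 590. -208.]
0.068 47 [ 486. -234.] [ 595. -206.]
0.074 31 [ 485. -233.] [ 598. -206.]
```

servo_tool --deltas '[[[50,0.0006,0.009,0,0.3],[50,0.0006,0.009,0,0.3],[50,0.0006,0.009,0,0.3],[50,0.0006,0.009,0,0.3],[50,0.0006,0.009,0,0.3],[50,0.0006,0.009,0,0.3],[50,0.0006,0.009,0,0.3],[50,0.0005,0.009,0,0]]]'

```text
time: 6.15
tool_pos: [0.5443, -0.1445, -0.0056]
tool_rot: [0.0, 0.729, 0.684, -0.0]
contact_force: [-0.8, -2.1, 1.7]
gripper_width: 0.5
grasp_force: 1.5
```

Run:
```python
from h import *
look2()
```

```text
tcp [ 544.  -143.    -5.9] yaw -3.6 F [ 0.3  0.8 -0.1]
(array([330., 176.]), array([550.1, -47.8]), array([69.4, 90.6]), np.float32(175.9), np.int32(740)) lat -0.1 along -95.6
side (array([351., 202.]), array([548.8, -72.3]), array([121.2,  91.3]), np.float32(86.9), np.int32(760)) lat 0.2 along -120.1
```

servo_tool --deltas '[[[50,0.0006,0.009,0,0],[50,0.0006,0.009,0,0],[50,0.0006,0.009,0,0],[50,0.0006,0.009,0,0],[50,0.0006,0.009,0,0],[50,0.0006,0.009,0,0],[50,0.0005,0.009,0,0],[50,0.0005,0.009,0,0]]]'

```text
time: 7.05
tool_pos: [0.5487, -0.0723, -0.0058]
tool_rot: [-0.0, 0.729, 0.684, -0.0]
contact_force: [0.2, -0.6, -0.5]
gripper_width: 0.499
grasp_force: 0.7
```

Run:
```python
from h import *
look2()
```

```text
tcp [548.6 -71.   -5.9] yaw -3.6 F [-0.2  1.2 -0. ]
(array([298., 173.]), array([555.5,  34.5]), array([49.2, 90.6]), np.float32(176.5), np.int32(536)) lat 0.1 along -13.1
side (array([333., 185.]), array([554.3,  -1.2]), array([122.4,  92.7]), np.float32(86.6), np.int32(624)) lat 1.2 along -48.8
```

servo_tool --deltas '[[[50,0.0005,0.009,0,0],[50,0.0005,0.009,0,0],[50,0.0005,0.009,0,0],[50,0.0005,0.009,0,0],[50,0.0005,0.009,0,0],[50,0.0005,0.009,0,0],[50,0.0005,0.009,0,0],[50,0.0005,0.009,0,0]]]'

```text
time: 7.95
tool_pos: [0.5529, -0.0004, -0.0056]
tool_rot: [0.0, 0.729, 0.684, 0.0]
contact_force: [-0.1, -3.2, 2.3]
gripper_width: 0.497
grasp_force: 1.4
```

Run:
```python
from h import *
look2()
```

```text
tcp [552.8   0.9  -5.7] yaw -3.6 F [ 0.5  0.4 -0.5]
(array([267., 171.]), array([560.3, 120.6]), array([27.6, 90.7]), np.float32(169.7), np.int32(311)) lat -0.5 along 73.1
side (array([316., 178.]), array([513.1,  67. ]), array([210.5,  77.1]), np.float32(50.1), np.int32(732)) lat -44.2 along 16.6
```

servo_tool --deltas '[[[50,0.0006,0.009,0,0],[50,0.0006,0.009,0,0],[50,0.0006,0.009,0,0],[50,0.0006,0.009,0,0],[50,0.0006,0.009,0,0],[50,0.0006,0.009,0,0],[50,0.0006,0.009,0,0],[50,0.0006,0.009,0,0]]]'

```text
time: 8.85
tool_pos: [0.5574, 0.0717, -0.0059]
tool_rot: [-0.0, 0.729, 0.684, -0.0]
contact_force: [-0.3, -1.9, -1.4]
gripper_width: 0.5
grasp_force: 0.7
```

servo_tool --deltas '[[[50,0.0006,0.009,0,0],[50,0.0006,0.009,0,0],[50,0.0006,0.009,0,0],[50,0.0006,0.009,0,0],[50,0.0006,0.009,0,0],[50,0.0006,0.009,0,0],[50,0.0006,0.009,0,0],[50,0.0006,0.009,0,0]]]'

```text
time: 9.65
tool_pos: [0.5623, 0.1436, -0.0058]
tool_rot: [-0.0, 0.729, 0.684, 0.0]
contact_force: [-0.1, -1.7, -0.7]
gripper_width: 0.496
grasp_force: 0.7
```

Run:
```python
from h import *
look2()
```

```text
tcp [562.5 144.9  -5.6] yaw -3.6 F [-0.4  0.8  0.4]
side (array([286., 142.]), array([560.7, 215. ]), array([124.8,  77.9]), np.float32(85.9), np.int32(345)) lat -6.1 along 167.3
```

servo_tool --deltas '[[[50,0.0006,0.009,0,0],[50,0.0006,0.009,0,0],[50,0.0006,0.009,0,0],[50,0.0006,0.009,0,0],[50,0.0006,0.008,0,0],[50,0.0004,0.006,0,0],[50,0.0003,0.004,0,0],[50,0.0002,0.003,0,0]]]'

```text
time: 10.55
tool_pos: [0.5664, 0.2001, -0.0056]
tool_rot: [0.0, 0.729, 0.684, -0.0]
contact_force: [-0.9, -2.7, 2.5]
gripper_width: 0.502
grasp_force: 1.5
```

servo_tool --deltas '[[[50,0,-0.01,0,0],[50,0,-0.015,0,0],[50,0,-0.015,0.01,0],[50,0,0,0.04,0],[50,0,0,0.045,0],[50,0,0,0.045,0],[50,0,0,0.045,0],[50,0,0,0.02,0]]]'

```text
time: 11.35
tool_pos: [0.5685, 0.1588, 0.206]
tool_rot: [0.002, 0.73, 0.684, 0.004]
contact_force: [1.2, -0.2, 1.1]
gripper_width: 0.499
grasp_force: 0.0
```

servo_tool --deltas '[[[50,0,-0.048,0,0],[50,0,-0.048,0,0],[50,0,-0.048,0,0],[50,0,-0.048,0,0],[50,0,-0.048,0,0],[50,0,-0.03,0,0],[50,0,0,0,0],[50,0,0,0,0]]]'

```text
time: 12.15
tool_pos: [0.5656, -0.1114, 0.1996]
tool_rot: [-0.0, 0.73, 0.683, 0.0]
contact_force: [0.1, 1.1, -0.1]
gripper_width: 0.499
grasp_force: 0.0
```

Run:
```python
from h import *
f,W=look();cv2.imwrite("pics/t9.png",f["pixels"][:,:,::-1])
```

```text
tcp [ 565.8 -110.5  199.5] yaw -3.7 F [ 0.3 -0.  -0.6]
(array([208., 167.]), array([571.1, 271.6]), array([120.8,  91.2]), np.float32(86.4), np.int32(1622)) lat 0.8 along 224.5
```

View pics/t9.png

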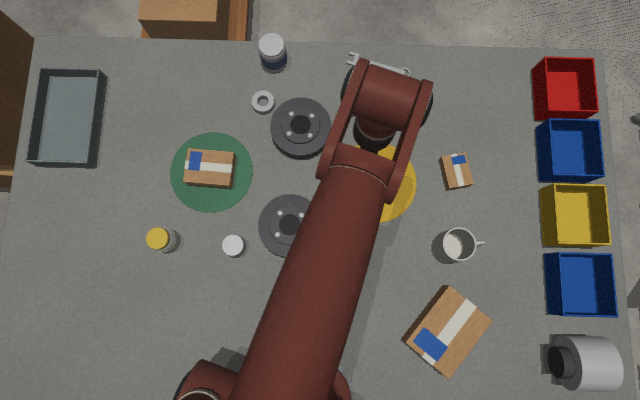

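The carton is at (208,167), centred on the green mat to within 3 mm. The other things in view are where they were, and the arm is clear of everything.

```bash
python3 -c "
from plant import manip
print(manip.job_done())"
```

```text
the job is handed in; nothing more can be done
None
```

The middle-sized carton was pushed through the gap between the drums and lies wholly on the green mat, within about 3 mm of its centre; the job was handed in after about 12 s of robot time.

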